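# Empty the foam cutter's offcut pan

## Task

Clear up after cutting horn cores: slide the offcut pan out from under the foam cutter's table until it is clear of it, put every foam offcut lying on the bench into it with those already there, then tip the whole panful over its ramp into the blue scrap bin. Finally slide the empty pan fully home and square under the cutter again, with all the offcuts in the bin, and leave the painted horns and the glue pot where they stand.

Things in the scene. Friction and masses are not known exactly. Their poses are not given: they have to be found in the camera images.
- cutter: Table-top hot-wire foam cutter, off and cold, fixed: a grey board 260 mm deep (its x), 380 mm wide (its y), 15 mm thick, underside 60 mm and top 75 mm above the bench, on two plywood side panels; column at the back, arm over the middle up to 360 mm. Origin on the bench under the middle of the board's front edge; its open front faces its -x. Place and yaw vary.
- cutter_front (a point): Middle of the lower front edge of the cutter's board, the overhanging lip: at (0, 0, 0.060) in the cutter's frame. Below it opens the pan's bay, between the side panels (inner faces at y = +-0.132) and back to a stop rail across it, whose front face lies at x = 0.125 in the cutter's frame. The bay is 60 mm high.
- pan: Loose steel offcut pan, about 0.32 kg, parked in the cutter's bay at the start. Body 150 (x) x 240 (y) x 36 mm high; origin under its centre, z up. 4 mm walls at the front (-x) and both sides, none at the back (+x). Fully home its origin is at x = 0.050, y = 0 +-0.012 in the cutter's frame, axes parallel. The board hangs 24 mm above its rim: slide it along the cutter's -x before lifting.
- pan_handle (a point): Middle of the pan's orange handle bar, at (-0.128, 0, 0.023) in the pan's frame: upright flat bar 12 mm thick (x), 130 mm long (y), 26 mm high (10 to 36 mm above the bench), 47 mm clear gap behind it to the front wall; 90 mm of it is free between its two stubs. Pinch it from above, fingers closing along the pan's x. Home, it stands 78 mm in front of the board's edge.
- pan_floor (a point): Top of the pan's floor at (-0.03, 0, 0.004) in the pan's frame. The floor is 4 mm thick and smooth (friction about 0.3, against 0.6 elsewhere); at the back its last 30 mm rise by 8 mm as a ramp to the pouring edge, whose middle is at (0.0755, 0, 0.0095) in the pan's frame and over which the contents slide when the back end is tipped well down.
- bin: Blue open scrap bin, fixed, 300 mm (x) x 200 mm (y) outside, 100 mm high, walls and floor 5 mm. Origin: centre of its underside, z up. Empty at the start. Its place and yaw vary.
- offcut_1: Rigid foam offcut (blue, 16 g), stepped, 72 x 36 mm below and 32 mm high: an 18 mm slab with a 40 mm long, 14 mm high block on it set 10 mm towards -x; origin under the centre, x along its length, z up. Starts loose on the bench between cutter and bin; may be absent.
- offcut_2: Rigid foam offcut (pink, 16 g), slightly curved bar, about 76 x 40 mm over all and 30 mm high, 34 mm wide across its middle; origin under the centre, x along its length, z up. Starts loose on the bench between cutter and bin; may be absent.
- offcut_3: Rigid foam offcut (blue, 16 g), stubby cross, 68 mm long, 30 mm high, 26 mm wide at its ends and 38 mm across its 32 mm long middle; origin under the centre, x along its length, z up. Starts loose on the bench between cutter and bin; may be absent.
- offcut_4: Rigid foam offcut (pink, 16 g), bar with stepped ends, 78 x 34 mm below, 54 x 34 mm above, 30 mm high; origin under the centre, x along its length, z up. Starts loose on the bench between cutter and bin; may be absent.
- offcut_5: Rigid foam offcut (blue, 16 g), slightly curved bar, about 76 x 40 mm over all and 30 mm high, 34 mm wide across its middle; origin under the centre, x along its length, z up. Starts loose on the bench between cutter and bin; may be absent.
- offcut_6: Rigid foam offcut (pale blue, 16 g), bar with stepped ends, 78 x 34 mm below, 54 x 34 mm above, 30 mm high; origin under the centre, x along its length, z up. Starts in the pan under the cutter; always present.
- offcut_7: Rigid foam offcut (pink, 16 g), stepped, 72 x 36 mm below and 32 mm high: an 18 mm slab with a 40 mm long, 14 mm high block on it set 10 mm towards -x; origin under the centre, x along its length, z up. Starts in the pan under the cutter; always present.
- horn_a: Bystander: finished painted horn (yellow to brown, not an offcut) standing on its round 42 mm foot among the offcuts, about 85 mm high, tip leaning to its +x by about 42 mm; origin under its foot.
- horn_b: Bystander: a second such horn, farther back; origin under its foot.
- glue_pot: Bystander: low grey glue pot, 68 mm across, 30 mm high, behind the offcuts; origin under its centre.

How it is judged:
On the way, in this order (a step that is already met when the one before it is completed fails the run):
1. the pan has been slid out, its back edge clear of the cutter's table (x of pan in the frame of cutter below -0.075 m), for 0.2 s.
2. every offcut is in the pan (x of offcut_1 in the frame of pan between -0.085 and 0.085 m and y of offcut_1 in the frame of pan between -0.125 and 0.125 m and z of offcut_1 in the frame of pan between -0.01 and 0.09 m and x of offcut_2 in the frame of pan between -0.085 and 0.085 m and y of offcut_2 in the frame of pan between -0.125 and 0.125 m and z of offcut_2 in the frame of pan between -0.01 and 0.09 m and x of offcut_3 in the frame of pan between -0.085 and 0.085 m and y of offcut_3 in the frame of pan between -0.125 and 0.125 m and z of offcut_3 in the frame of pan between -0.01 and 0.09 m and x of offcut_4 in the frame of pan between -0.085 and 0.085 m and y of offcut_4 in the frame of pan between -0.125 and 0.125 m and z of offcut_4 in the frame of pan between -0.01 and 0.09 m and x of offcut_5 in the frame of pan between -0.085 and 0.085 m and y of offcut_5 in the frame of pan between -0.125 and 0.125 m and z of offcut_5 in the frame of pan between -0.01 and 0.09 m and x of offcut_6 in the frame of pan between -0.085 and 0.085 m and y of offcut_6 in the frame of pan between -0.125 and 0.125 m and z of offcut_6 in the frame of pan between -0.01 and 0.09 m and x of offcut_7 in the frame of pan between -0.085 and 0.085 m and y of offcut_7 in the frame of pan between -0.125 and 0.125 m and z of offcut_7 in the frame of pan between -0.01 and 0.09 m), for 0.2 s.
3. the pan is tipped, above the bin (angle between pan's own z axis and vertical above 0.4 rad and horizontal distance between pan and bin below 0.2 m and height (world z) of pan above 0.08 m), for 0.1 s.
At the end, for the whole second after the job is handed in: Every offcut is inside the bin, and the pan lies flat and released, fully home in the cutter's bay: within 12 mm of the stop rail, its middle within 20 mm of the bay's, square within 5 degrees; all at rest (x of offcut_1 in the frame of bin between -0.15 and 0.15 m and y of offcut_1 in the frame of bin between -0.1 and 0.1 m and z of each of offcut_1, offcut_2, offcut_3, offcut_4, offcut_5, offcut_6, offcut_7 in the frame of bin below 0.1 m and x of offcut_2 in the frame of bin between -0.15 and 0.15 m and y of offcut_2 in the frame of bin between -0.1 and 0.1 m and x of offcut_3 in the frame of bin between -0.15 and 0.15 m and y of offcut_3 in the frame of bin between -0.1 and 0.1 m and x of offcut_4 in the frame of bin between -0.15 and 0.15 m and y of offcut_4 in the frame of bin between -0.1 and 0.1 m and x of offcut_5 in the frame of bin between -0.15 and 0.15 m and y of offcut_5 in the frame of bin between -0.1 and 0.1 m and x of offcut_6 in the frame of bin between -0.15 and 0.15 m and y of offcut_6 in the frame of bin between -0.1 and 0.1 m and x of offcut_7 in the frame of bin between -0.15 and 0.15 m and y of offcut_7 in the frame of bin between -0.1 and 0.1 m and x of pan in the frame of cutter between 0.038 and 0.06 m and y of pan in the frame of cutter between -0.02 and 0.02 m and angle between the x axis of pan and the x axis of cutter, either way round below 0.09 rad and angle between pan's own z axis and vertical below 0.06 rad and height (world z) of pan below 0.012 m and linear speed of each of offcut_1, offcut_2, offcut_3, offcut_4, offcut_5, offcut_6, offcut_7, pan below 0.03 m/s); the robot touches nothing.
It fails at once if a bystander (horn or glue pot) is shifted by more than 40 mm (distance of any of horn_a, horn_b, glue_pot from where it was at the start of the episode above 0.04 m).
Of offcut_1, offcut_2, offcut_3, offcut_4, offcut_5 only 3 to 5 are there at a start; the rules pass over those that are not, and their reading is None.
At some moment in a run one of offcut_1, offcut_2, offcut_3, offcut_4, offcut_5 may be knocked a few centimetres aside while the robot is not near it.
It also fails if it takes over 210 s, if anything falls off the work surface, if the arm or the gripper's body presses on something with over 40 N, if the wrist force passes 120 N, or if a joint passes its speed limit or range.

## Robot

A 6-joint arm with a two-finger parallel gripper is mounted at the origin on the work surface. World frame = base frame: x ahead of the robot, y to its left, z up, the work surface at z = 0. Lengths are in m, angles in rad, forces in N, time in s.
With the tool pointing down it reaches from about 0.275 to 0.85 m from the base axis. Payload 5.2 kg.
Tool frame: the origin (TCP) lies at the very end of the fingers, on their centre line; the grasp point (between the pads) lies ctrl.pinch_z behind it (ctrl.pinch_z is the distance from the TCP to the grasp point, in m); z points along the fingers, y is the line along which they close (so a half turn about z gives the same grasp; the last joint's range is limited). The gripper opens to 85 mm and grips with 20 to 120 N. Pads are 22 mm wide; open, the fingers measure 114 mm over their backs; the gripper's body (76 mm by 85 mm) begins 54 mm behind the grasp point. The pads swing forward as they close: fully open they stand 13 mm farther back than shut.
Start: joints at [1.044, 0.259, 1.535, -0, 1.348, -0.203], TCP at [0.175, 0.521, 0.231] pointing down, gripper open.
Joint ranges: [-3.14, 3.14], [-0.91, 2.08], [0.19, 2.58], [-1.22, 4.36], [0.22, 2.71], [-3.12, 3.12]. Speed limits (rad/s): [2.57, 2.57, 3.14, 3.14, 3.14, 3.14].

## Interface

Orientations are given as a rotation vector (axis times angle).
In Python, from station import ctrl gives the robot as it stands.
- The arm moves only by the shell command python3 nudge.py, which reads ROWS from standard input. ROWS is a JSON list of rows, 1 to 8 of them, each of 7 numbers: the opening from 0.0 (shut) to 1.0 (fully open), then dx, dy, dz in units of 20 mm, then a rotation vector rx, ry, rz in units of 0.05 rad; each row shifts and turns the commanded pose from where the row before left it, along the tool's axes as they then stand; what a row does not reach is not made up. A row lasts 1/12 s, in which the tool goes at most 0.0417 m and 0.125 rad, less where a joint would pass 70% of its speed; a pose out of reach is approached as far as the arm can. The fingers move at their own pace and stop on an object; the grip force is fixed at half the most. Time passes only in rows, so rows that do not move let the fingers close. It prints the time, the measured TCP pose, the force, the opening and the grip force at its end. Input that does not fit is refused with a message, and nothing moves.
- ctrl.observe(): the state, without advancing time (a new reading comes with each control period).
- ctrl.get_image(name): name is "scene" or "top"; returns the picture (480x640x3 uint8, red, green, blue); there is no depth.
- ctrl.calibration(name): a dict with "fov_y" (degrees; the focal length in pixels is half the picture's height over the tangent of half this angle, whatever the lens; pixels are square), "cx", "cy" (the principal point, pixels), "R" (3x3) and "t" (3): a world point X has camera coordinates R X + t. Camera axes: x right, y down, z forward; pixel columns grow to the right and rows downward; lengths in m; the calibration is good to about 2 mm. A picture is of the moment at which its call begins. calibration takes no time and is no camera call.
- ctrl.job_done(): hands the job in; it is judged then, once.
The state is a dict: "time": time; "joint_pos": joint angles; "joint_vel": joint speeds; "joint_efforts": joint torques, N m; "position": TCP position; "tool_rot": TCP orientation; "wrist_force": force on the tool from outside, world axes, zero at the start; "ft_torque": the same for the moment, N m; "grip_width": opening from 0.0 (shut) to 1.0 (fully open); "finger_force": force on a finger pad.
Only numpy, scipy, OpenCV 4.12 (cv2) and the standard library are available. Lean on these libraries where they do the work, as an engineer would, in place of code of your own. Each camera call takes 0.05 s, during which the arm holds its last target. There are 200 camera calls.

## Working session

There is one attempt and no reset: what is moved stays moved. The work goes in short steps, Python scripts to look and compute and a shell command to move; the robot and the scene stay as the last step left them, time stands still between calls to the robot, and variables do not carry over. Pictures are saved under pics/ and viewed, at most 15 in all, crops included, and the job is handed in when it is done.

```bash
ls; mkdir -p pics; python3 - <<'E'
from station import ctrl
import cv2
for n in("scene","top"):
    cv2.imwrite(f"pics/{n}0.png",ctrl.get_image(n)[:,:,::-1]); print(n,ctrl.calibration(n))
print(ctrl.observe(),ctrl.pinch_z)
E
```

```text
nudge.py
pics
station.py
scene {'fov_y': 53.17743580993127, 'cx': 305.8826702817519, 'cy': 231.36121700204473, 'R': array([[ 0.30299701,  0.95299035, -0.00148714],
       [ 0.83038998, -0.26478206, -0.49024783],
       [-0.46759522,  0.14730872, -0.87158181]]), 't': array([-0.19380348, -0.4854809 ,  1.30987131])}
top {'fov_y': 44.94227889008242, 'cx': 314.9243783299733, 'cy': 238.89127532489286, 'R': array([[-0.01699869, -0.99983347,  0.00663936],
       [-0.97615587,  0.0151582 , -0.21654088],
       [ 0.21640418, -0.01016196, -0.97625098]]), 't': array([-0.01252359,  0.61804551,  1.24316478])}
{'time': 0.1, 'joint_pos': array([ 1.04419467e+00,  2.59277322e-01,  1.53601543e+00,  7.57956357e-06,
        1.34800205e+00, -2.02795141e-01]), 'joint_vel': array([ 0.00031388, -0.00169444, -0.0024364 ,  0.00175315,  0.00105317,
       -0.00178781]), 'joint_efforts': array([ 1.11872912e-03, -4.46968639e+01, -2.91249526e+01, -3.19166065e-04,
        6.23847984e-03,  1.15678954e-06]), 'position': array([0.1747168 , 0.5209902 , 0.23053718]), 'tool_rot': array([-5.06318363e-01, -3.09990038e+00,  2.49325805e-03]), 'wrist_force': array([-0.51299457, -0.00980425, -0.29427328]), 'ft_torque': array([ 0.04169629, -0.03733495,  0.04235886]), 'finger_force': 0.0, 'grip_width': 1.0013261752617202} 0.0187
```
View pics/top0.png

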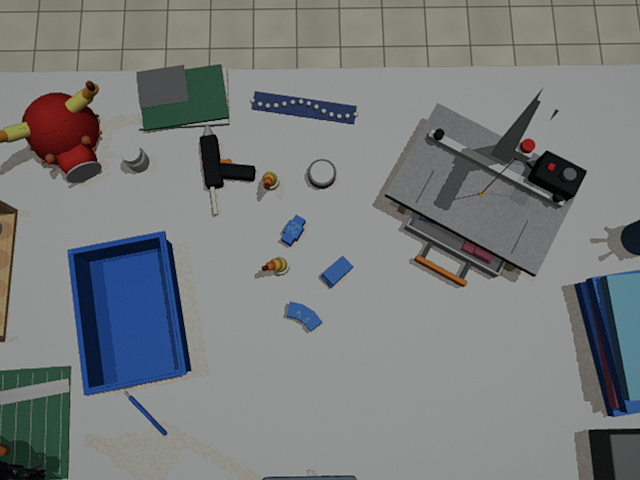

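View pics/scene0.png

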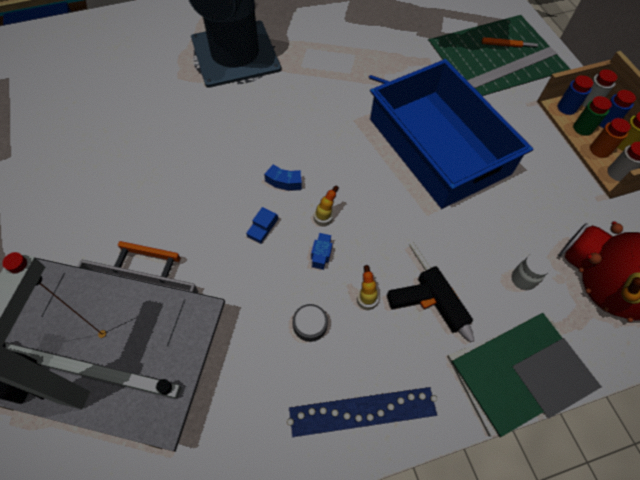

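```bash
cat > h.py <<'E'
import numpy as np, cv2
from scipy.spatial.transform import Rotation as Ro
from station import ctrl
def cam(n):
    c=ctrl.calibration(n); f=240/np.tan(np.radians(c["fov_y"]/2)); return c,f
def w(n,p,z):
    c,f=cam(n); d=c["R"].T@np.array([(p[0]-c["cx"])/f,(p[1]-c["cy"])/f,1]); o=-c["R"].T@c["t"]
    return o+d*(z-o[2])/d[2]
def px(n,X):
    c,f=cam(n); q=c["R"]@np.array(X)+c["t"]; return np.array([c["cx"]+f*q[0]/q[2],c["cy"]+f*q[1]/q[2]])
def crop(n,name,x,y,wd,s):
    im=ctrl.get_image(n)[y:y+wd*3//4,x:x+wd]
    cv2.imwrite(f"pics/{name}.png",cv2.resize(im[:,:,::-1],None,fx=s,fy=s,interpolation=cv2.INTER_CUBIC))
def togo(X,Rt=None,ry=None):
    "tool-frame displacement (m) and rotvec from the present pose to X, Rt"
    o=ctrl.observe(); R=Ro.from_rotvec(o["tool_rot"])
    d=R.inv().apply(np.array(X)-o["position"])
    r=(R.inv()*Rt).as_rotvec() if Rt is not None else 0
    return np.round(d,4),np.round(r,3)
def down(a):
    "tool down, closing line (tool y) at world angle a"
    y=np.array([np.cos(a),np.sin(a),0]);z=np.array([0,0,-1.]);return Ro.from_matrix(np.c_[np.cross(y,z),y,z])
E
python3 - <<'E'
from h import *
crop("top","c1",220,90,400,2)
np.set_printoptions(precision=3,suppress=True)
for nm,p,z in [("BL",(437,104),.075),("BR",(586,183),.075),("FR",(535,272),.075),("FL",(387,196),.075),("hL",(418,259),.036),("hR",(464,283),.036)]: print(nm,w("top",p,z))
print([w("top",p,.1) for p in [(68,250),(164,234),(188,372),(83,393)]])
E
```

```text
BL [ 0.939 -0.318  0.075]
BR [ 0.738 -0.649  0.075]
FR [ 0.533 -0.511  0.075]
FL [ 0.714 -0.189  0.075]
hL [ 0.574 -0.259  0.036]
hR [ 0.516 -0.361  0.036]
[array([0.594, 0.518, 0.1  ]), array([0.627, 0.31 , 0.1  ]), array([0.329, 0.248, 0.1  ]), array([0.291, 0.464, 0.1  ])]
```

View pics/c1.png

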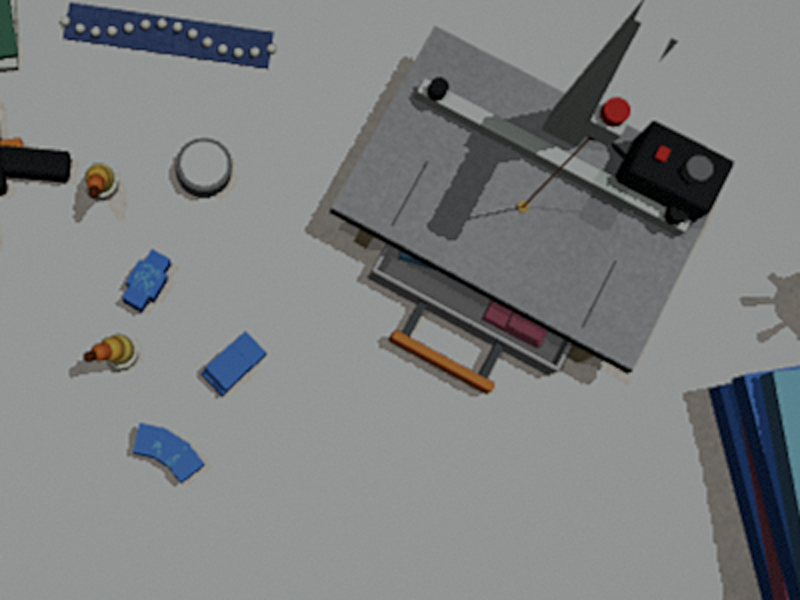

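```bash
cat > seg.py <<'E'
from h import *
def blobs(im,lo,hi,zs,n="top",roi=(200,180,420,360),amin=60):
    hsv=cv2.cvtColor(im,cv2.COLOR_RGB2HSV); m=cv2.inRange(hsv,np.array(lo),np.array(hi)); k=np.zeros_like(m)
    x0,y0,x1,y1=roi; k[y0:y1,x0:x1]=m[y0:y1,x0:x1]
    for c in cv2.findContours(k,cv2.RETR_EXTERNAL,cv2.CHAIN_APPROX_NONE)[0]:
        if cv2.contourArea(c)<amin: continue
        W=np.array([w(n,p,zs)[:2] for p in c[:,0]])
        (cx,cy),(a,b),ang=cv2.minAreaRect((W*1000).astype(np.float32))
        if a<b: ang+=90;a,b=b,a
        M=cv2.moments(c); 
        print("px",np.round([M["m10"]/M["m00"],M["m01"]/M["m00"]],1),"xy",round(cx/1000,4),round(cy/1000,4),"size",round(a),round(b),"long axis deg",round((ang+90)%180-90,1))
E
python3 - <<'E'
from seg import *
im=ctrl.get_image("top")
print("blue");blobs(im,(95,120,60),(125,255,255),.022)
print("orange");blobs(im,(5,130,80),(20,255,255),.036,roi=(400,240,480,300))
im=ctrl.get_image("scene")
print("sc blue");blobs(im,(95,120,60),(125,255,255),.022,"scene",(230,150,350,290))
print("sc orange");blobs(im,(5,130,80),(20,255,255),.030,"scene",(100,225,200,280))
E
```

```text
blue
px [303.6 315.1] xy 0.4501 0.0063 size 84 41 long axis deg 58.0
px [336.2 271.4] xy 0.5504 -0.0706 size 71 37 long axis deg -47.7
px [292.9 229.4] xy 0.6518 0.0281 size 69 39 long axis deg -33.4
orange
px [441.1 270.1] xy 0.5476 -0.3104 size 127 12 long axis deg 59.3
sc blue
px [321.4 248.5] xy 0.6494 0.0311 size 70 38 long axis deg -30.5
px [260.8 223.5] xy 0.5537 -0.0732 size 73 41 long axis deg -45.7
px [283.3 175.2] xy 0.447 0.0091 size 85 41 long axis deg 56.4
sc orange
px [147.5 249.1] xy 0.5467 -0.3114 size 128 11 long axis deg 59.6
```

```bash
python3 - <<'E'
from h import *
print(togo((.547,-.311,.2),down(np.radians(-30.5))))
E
```

```text
(array([-0.6176, -0.6706,  0.0314]), array([-1.000e-03,  1.000e-03,  1.779e+00]))
```

Units first: shifts go in units of 20 mm and turns go in units of 0.05 rad. So -0.0279 m is -1.395, -0.0257 m is -1.285.

```bash
R='' ; echo '[[0.5,-1.285,-1.395,0.065,0,0,0],[0.5,-1.285,-1.395,0.065,0,0,0],[0.5,-1.285,-1.395,0.065,0,0,0],[0.5,-1.285,-1.395,0.065,0,0,0],[0.5,-1.285,-1.395,0.065,0,0,0],[0.5,-1.285,-1.395,0.065,0,0,0],[0.5,-1.285,-1.395,0.065,0,0,0],[0.5,-1.285,-1.395,0.065,0,0,0]]' | python3 nudge.py
echo '[[0.5,-1.285,-1.395,0.065,0,0,0],[0.5,-1.285,-1.395,0.065,0,0,0],[0.5,-1.285,-1.395,0.065,0,0,0],[0.5,-1.285,-1.395,0.065,0,0,0],[0.5,-1.285,-1.395,0.065,0,0,0],[0.5,-1.285,-1.395,0.065,0,0,0],[0.5,-1.285,-1.395,0.065,0,0,0],[0.5,-1.285,-1.395,0.065,0,0,0]]' | python3 nudge.py
echo '[[0.5,-1.285,-1.395,0.065,0,0,0],[0.5,-1.285,-1.395,0.065,0,0,0],[0.5,-1.285,-1.395,0.065,0,0,0],[0.5,-1.285,-1.395,0.065,0,0,0],[0.5,-1.285,-1.395,0.065,0,0,0],[0.5,-1.285,-1.395,0.065,0,0,0],[0.5,-1.285,-1.395,0.065,0,0,0],[0.5,-1.285,-1.395,0.065,0,0,0]]' | python3 nudge.py
echo '[[0.5,0,0,0,0,0,2.4],[0.5,0,0,0,0,0,2.4],[0.5,0,0,0,0,0,2.4],[0.5,0,0,0,0,0,2.4],[0.5,0,0,0,0,0,2.4],[0.5,0,0,0,0,0,2.4],[0.5,0,0,0,0,0,2.4],[0.5,0,0,0,0,0,2.4]]' | python3 nudge.py
echo '[[0.5,0,0,0,0,0,2.4],[0.5,0,0,0,0,0,2.4],[0.5,0,0,0,0,0,2.4],[0.5,0,0,0,0,0,2.4],[0.5,0,0,0,0,0,2.4],[0.5,0,0,0,0,0,2.4],[0.5,0,0,0,0,0,2],[0.5,0,0,0,0,0,0]]' | python3 nudge.py
python3 - <<'E'
from h import *
print(togo((.547,-.311,.006),down(np.radians(-30.5))))
E
```

```text
time: 0.92
position: [0.299, 0.2428, 0.221]
tool_rot: [0.505, 3.1, 0.0]
wrist_force: [0.9, -0.4, 0.5]
grip_width: 0.496
finger_force: 0.0
time: 1.58
position: [0.4231, -0.0346, 0.2106]
tool_rot: [0.507, 3.1, 0.0]
wrist_force: [0.6, 1.6, 0.4]
grip_width: 0.498
finger_force: 0.0
time: 2.25
position: [0.5471, -0.3114, 0.1998]
tool_rot: [-0.507, -3.1, -0.0]
wrist_force: [0.8, 0.0, 0.5]
grip_width: 0.499
finger_force: 0.0
time: 2.92
position: [0.5466, -0.3096, 0.1998]
tool_rot: [-1.888, -2.51, -0.0]
wrist_force: [0.1, -0.6, 0.1]
grip_width: 0.496
finger_force: 0.0
time: 3.58
position: [0.5466, -0.3095, 0.1999]
tool_rot: [-2.73, -1.553, 0.0]
wrist_force: [-0.3, 0.3, 0.7]
grip_width: 0.501
finger_force: 0.0
(array([-0.0011,  0.0012,  0.1939]), array([-0.   , -0.   , -0.004]))
```

```bash
echo '[[0.5,0,0.05,1.75,0,0,0],[0.5,0,0,1.75,0,0,0],[0.5,0,0,1.75,0,0,0],[0.5,0,0,1.75,0,0,0],[0.5,0,0,1.5,0,0,0],[0.5,0,0,1,0,0,0],[0.5,0,0,0.2,0,0,0],[0.5,0,0,0,0,0,0]]' | python3 nudge.py
echo '[[0,0,0,0,0,0,0],[0,0,0,0,0,0,0],[0,0,0,0,0,0,0],[0,0,0,0,0,0,0],[0,0,0,0,0,0,0],[0,0,0,0,0,0,0]]' | python3 nudge.py
```

```text
time: 4.25
position: [0.5465, -0.3093, 0.0044]
tool_rot: [-2.723, -1.559, 0.002]
wrist_force: [0.1, -0.4, -0.3]
grip_width: 0.498
finger_force: 0.0
time: 4.75
position: [0.5486, -0.311, 0.0081]
tool_rot: [2.725, 1.557, 0.002]
wrist_force: [0.0, 0.7, 6.6]
grip_width: 0.127
finger_force: 59.6
```

Converted, -0.02 m is -1, -0.025 m is -1.25.

```bash
echo '[[0,0,-0.5,0,0,0,0],[0,0,-1,0,0,0,0],[0,0,-1.25,0,0,0,0],[0,0,-1.25,0,0,0,0],[0,0,-1.25,0,0,0,0],[0,0,-1.25,0,0,0,0],[0,0,-1.25,0,0,0,0],[0,0,-0.75,0,0,0,0]]' | python3 nudge.py
echo '[[0,0,0,0,0,0,0],[0,0,0,0,0,0,0],[0.5,0,0,0,0,0,0],[0.5,0,0,0,0,0,0],[0.5,0,0,0,0,0,0],[0.5,0,0,0,0,0,0],[0.5,0,0,-1.5,0,0,0],[0.5,0,0,-2,0,0,0]]' | python3 nudge.py
echo '[[1,0,0,-2,0,0,0],[1,0,0,-2,0,0,0],[1,0,0,-2,0,0,0]]' | python3 nudge.py
python3 - <<'E'
from seg import *
im=ctrl.get_image("top"); cv2.imwrite("pics/t2.png",im[:,:,::-1])
print("blue");blobs(im,(95,120,60),(125,255,255),.022)
E
```

```text
time: 5.42
position: [0.4019, -0.2246, 0.0079]
tool_rot: [2.723, 1.555, 0.004]
wrist_force: [4.1, -2.4, 4.2]
grip_width: 0.125
finger_force: 59.4
time: 6.08
position: [0.3989, -0.2218, 0.0739]
tool_rot: [-2.721, -1.554, 0.004]
wrist_force: [1.2, -1.2, 0.1]
grip_width: 0.501
finger_force: 0.0
time: 6.33
position: [0.4008, -0.2234, 0.1979]
tool_rot: [-2.728, -1.558, 0.0]
wrist_force: [1.8, -1.3, -0.5]
grip_width: 0.905
finger_force: 0.0
blue
px [303.6 315.1] xy 0.4501 0.0063 size 84 41 long axis deg 58.0
px [336.2 271.4] xy 0.5505 -0.0706 size 71 37 long axis deg -47.7
px [293.  229.5] xy 0.6514 0.028 size 69 39 long axis deg -28.1
```

View pics/t2.png

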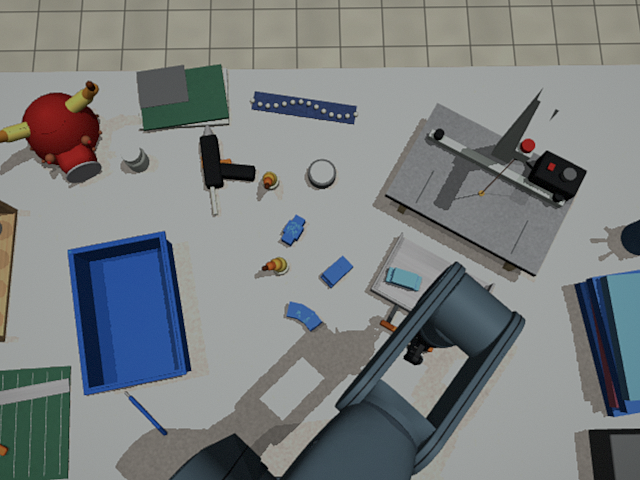

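```bash
python3 - <<'E'
from h import *
th=np.radians(-30.5);X=np.array([np.cos(th),np.sin(th)]);Y=np.array([-X[1],X[0]])
hd=np.array([.4015,-.2245]);c=hd+.128*X
d=w("top",(403,279),.03)[:2]-c;print("o6 in pan",d@X,d@Y)
c0=np.array([.547,-.311])+.128*X
d=w("top",(478,252),.025)[:2]-c0;print("o7 in pan",d@X,d@Y)
print("pan c",c)
for y in (-.03,.0,.02): print(y,c+-.02*X+y*Y)
print(togo((.5515,-.072,.2),down(np.radians(42.3))))
for p in [(400,236),(370,290)]: 
  d=w("top",p,.036)[:2]-c; print(d@X,d@Y)
E
```

```text
o6 in pan -0.018914965997293594 0.06562279260277713
o7 in pan -0.044667688902829884 -0.05655660421563023
pan c [ 0.51178853 -0.28946491]
-0.03 [ 0.4793298  -0.30516302]
0.0 [ 0.49455595 -0.27931414]
0.02 [ 0.50470672 -0.26208156]
(array([0.2078, 0.0484, 0.0058]), array([ 0.009,  0.01 , -1.271]))
0.06560183405920766 0.11879530592953161
-0.07958636810898205 0.11958896817601099
```

Converted, 0.0346 m is 1.73, 0.0081 m is 0.405, -0.12 rad is -2.4.

```bash
echo '[[1,1.73,0.405,0.05,0,0,0],[1,1.73,0.405,0.05,0,0,0],[1,1.73,0.405,0.05,0,0,0],[1,1.73,0.405,0.05,0,0,0],[1,1.73,0.405,0.05,0,0,0],[1,1.73,0.405,0.05,0,0,0],[1,0,0,0,0,0,-2.4],[1,0,0,0,0,0,-2.4]]' | python3 nudge.py
echo '[[1,0,0,0,0,0,-2.4],[1,0,0,0,0,0,-2.4],[1,0,0,0,0,0,-2.4],[1,0,0,0,0,0,-2.4],[1,0,0,0,0,0,-2.4],[1,0,0,0,0,0,-2.4],[1,0,0,0,0,0,-2.4],[1,0,0,0,0,0,-2.4]]' | python3 nudge.py
echo '[[1,0,0,0,0,0,-1.42],[1,0,0,1.75,0,0,0],[1,0,0,1.75,0,0,0],[1,0,0,1.75,0,0,0],[1,0,0,0,0,0,0]]' | python3 nudge.py
python3 - <<'E'
from h import *
print(togo((.5515,-.072,.006),down(np.radians(42.3))))
E
```

```text
time: 7.05
position: [0.5496, -0.0676, 0.189]
tool_rot: [-2.513, -1.884, 0.001]
wrist_force: [-1.6, -0.7, -0.3]
grip_width: 1.0
finger_force: 0.0
time: 7.72
position: [0.5484, -0.0696, 0.1894]
tool_rot: [-1.363, -2.83, 0.0]
wrist_force: [-0.4, -0.9, -0.4]
grip_width: 0.998
finger_force: 0.0
time: 8.13
position: [0.5435, -0.068, 0.0783]
tool_rot: [-1.266, -2.861, 0.002]
wrist_force: [-2.0, 1.2, -0.3]
grip_width: 1.003
finger_force: 0.0
(array([-0.0091,  0.0037,  0.0721]), array([-0.006, -0.011, -0.   ]))
```

Converted, -0.006 m is -0.3, 0.03 m is 1.5.

```bash
echo '[[1,-0.3,0.15,1.5,0,0,0],[1,0,0,1.5,0,0,0],[1,0,0,0.6,0,0,0],[1,0,0,0,0,0,0],[0,0,0,0,0,0,0],[0,0,0,0,0,0,0],[0,0,0,0,0,0,0],[0,0,0,0,0,0,0]]' | python3 nudge.py
echo '[[0,0,0,0,0,0,0],[0,0,0,0,0,0,0],[0,0,0,-1.5,0,0,0],[0,0,0,-2,0,0,0],[0,0,0,-2,0,0,0],[0,0,0,-1,0,0,0],[0,0,0,0,0,0,0]]' | python3 nudge.py
python3 - <<'E'
from h import *
th=np.radians(-30.5);X=np.array([np.cos(th),np.sin(th)]);Y=np.array([-X[1],X[0]])
c=np.array([.4015,-.2245])+.128*X
p=c+.02*X+.003*Y
print(p,togo((*p,.13),down(th)))
E
```

```text
time: 8.8
position: [0.5559, -0.0724, 0.0148]
tool_rot: [1.269, 2.87, 0.0]
wrist_force: [0.8, 0.5, 0.0]
grip_width: 0.452
finger_force: 0.0
time: 9.38
position: [0.5583, -0.0731, 0.1498]
tool_rot: [1.266, 2.862, 0.002]
wrist_force: [2.1, -1.0, 0.4]
grip_width: 0.403
finger_force: 60.5
[ 0.53054373 -0.29703079] (array([-0.1468, -0.1713,  0.0203]), array([0.012, 0.005, 1.271]))
```

```bash
echo '[[0,-1.225,-1.43,0,0,0,0],[0,-1.225,-1.43,0,0,0,0],[0,-1.225,-1.43,0,0,0,0],[0,-1.225,-1.43,0,0,0,0],[0,-1.225,-1.43,0,0,0,0],[0,-1.225,-1.43,0,0,0,0],[0,0,0,0,0,0,2.4],[0,0,0,0,0,0,2.4]]' | python3 nudge.py
echo '[[0,0,0,0,0,0,2.4],[0,0,0,0,0,0,2.4],[0,0,0,0,0,0,2.4],[0,0,0,0,0,0,2.4],[0,0,0,0,0,0,2.4],[0,0,0,0,0,0,2.4],[0,0,0,0,0,0,2.4],[0,0,0,0,0,0,2.4]]' | python3 nudge.py
echo '[[0,0,0,0,0,0,1.42],[0,0,0,1.5,0,0,0],[0,0,0,1.5,0,0,0],[0,0,0,1,0,0,0],[0,0,0,0,0,0,0]]' | python3 nudge.py
python3 - <<'E'
from h import *
print(togo((.53,-.297,.02),down(np.radians(-30.5))))
E
```

```text
time: 10.05
position: [0.5256, -0.2988, 0.1423]
tool_rot: [-1.617, -2.692, 0.0]
wrist_force: [0.3, 0.4, -0.6]
grip_width: 0.405
finger_force: 60.5
time: 10.72
position: [0.5263, -0.2959, 0.1425]
tool_rot: [-2.675, -1.645, 0.0]
wrist_force: [0.5, 0.1, 0.0]
grip_width: 0.409
finger_force: 60.5
time: 11.13
position: [0.5235, -0.2937, 0.0581]
tool_rot: [-2.72, -1.553, 0.005]
wrist_force: [-1.5, 0.7, -0.1]
grip_width: 0.402
finger_force: 60.5
(array([0.0004, 0.0076, 0.038 ]), array([-0.01 , -0.002, -0.001]))
```

Lower, release, rise.

```bash
echo '[[0,0,0.25,1,0,0,0],[0,0,0,0.5,0,0,0],[0,0,0,0,0,0,0],[0.62,0,0,0,0,0,0],[0.62,0,0,0,0,0,0],[0.62,0,0,0,0,0,0],[0.62,0,0,-1.5,0,0,0],[0.62,0,0,-2,0,0,0]]' | python3 nudge.py
echo '[[1,0,0,-2,0,0,0],[1,0,0,-2,0,0,0],[1,0,0,0,0,0,0]]' | python3 nudge.py
python3 - <<'E'
from h import *
print(togo((.649,.0295,.19),down(np.radians(60))))
E
```

```text
time: 11.8
position: [0.5284, -0.2967, 0.1004]
tool_rot: [-2.721, -1.554, 0.005]
wrist_force: [0.9, -1.0, 0.5]
grip_width: 0.617
finger_force: 0.0
time: 12.05
position: [0.5346, -0.3015, 0.1931]
tool_rot: [2.715, 1.551, 0.009]
wrist_force: [1.2, -1.0, 1.0]
grip_width: 0.995
finger_force: 0.0
(array([ 0.3433, -0.0696,  0.0012]), array([ 0.01 ,  0.014, -1.58 ]))
```

```bash
echo '[[1,1.905,-0.385,0,0,0,0],[1,1.905,-0.385,0,0,0,0],[1,1.905,-0.385,0,0,0,0],[1,1.905,-0.385,0,0,0,0],[1,1.905,-0.385,0,0,0,0],[1,1.905,-0.385,0,0,0,0],[1,1.905,-0.385,0,0,0,0],[1,1.905,-0.385,0,0,0,0]]' | python3 nudge.py
echo '[[1,1.905,-0.385,0,0,0,0],[1,0,0,0,0,0,-2.43],[1,0,0,0,0,0,-2.43],[1,0,0,0,0,0,-2.43],[1,0,0,0,0,0,-2.43],[1,0,0,0,0,0,-2.43],[1,0,0,0,0,0,-2.43],[1,0,0,0,0,0,-2.43]]' | python3 nudge.py
echo '[[1,0,0,0,0,0,-2.43],[1,0,0,0,0,0,-2.43],[1,0,0,0,0,0,-2.43],[1,0,0,0,0,0,-2.43],[1,0,0,0,0,0,-2.43],[1,0,0,0,0,0,-2.43],[1,0,0,0,0,0,0],[1,0,0,0,0,0,0]]' | python3 nudge.py
python3 - <<'E'
from seg import *
blobs(ctrl.get_image("top"),(95,120,60),(125,255,255),.022)
blobs(ctrl.get_image("scene"),(95,120,60),(125,255,255),.022,"scene",(230,150,350,290))
print(togo((.649,.0295,.006),down(np.radians(60))))
E
```

```text
time: 12.72
position: [0.6329, -0.003, 0.1835]
tool_rot: [2.728, 1.558, 0.0]
wrist_force: [0.6, -1.8, 0.9]
grip_width: 1.005
finger_force: 0.0
time: 13.38
position: [0.6452, 0.0319, 0.1833]
tool_rot: [-1.834, -2.55, -0.0]
wrist_force: [0.2, 0.3, -0.0]
grip_width: 1.003
finger_force: 0.0
time: 14.05
position: [0.6454, 0.0318, 0.1833]
tool_rot: [0.82, 3.033, 0.0]
wrist_force: [-0.1, -0.4, 0.2]
grip_width: 0.997
finger_force: 0.0
px [308. 317.] xy 0.4486 -0.0013 size 66 36 long axis deg 46.9
px [288.7 219.1] xy 0.6775 0.0378 size 29 27 long axis deg 45.2
px [328.4 268.1] xy 0.6955 0.0305 size 70 37 long axis deg -31.2
px [274.2 173.5] xy 0.4365 -0.0088 size 41 39 long axis deg 45.1
(array([-0.0042, -0.0002,  0.1772]), array([ 0.   ,  0.   , -0.004]))
```

```bash
python3 - <<'E'
from h import *
print("hb",w("top",(272,182),.01),"ha",w("top",(283,267),.01),"pot",w("top",(321,174),.03))
print(togo((.697,.029,.006),down(np.radians(59))))
crop("scene","s3",200,120,240,3)
E
```

```text
hb [0.77273856 0.07797606 0.01      ] ha [0.56449369 0.0525088  0.01      ] pot [ 0.78442956 -0.04015753  0.03      ]
(array([-0.046 ,  0.0236,  0.1772]), array([0.   , 0.   , 0.014]))
```

View pics/s3.png

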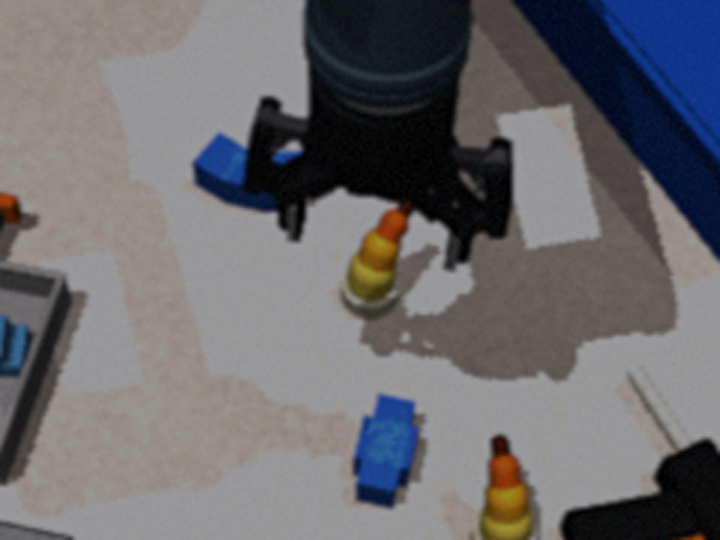

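```bash
python3 - <<'E'
from h import *
t=w("top",(266.5,184),.083); R=down(np.radians(59)); print(t, R.inv().apply(t-np.array([.697,.029,.006])))
print(w("scene",(200+502/3,120+440/3),.083))
E
```

```text
[0.7442102  0.08574639 0.083     ] [-0.01124049  0.0729562  -0.077     ]
[0.74215854 0.08904355 0.083     ]
```

```bash
echo '[[0.75,-1.15,0.5,0,0,0,0],[0.75,-1.15,0.5,0,0,0,0.28],[0.75,0,0,1.75,0,0,0],[0.75,0,0,1.75,0,0,0],[0.75,0,0,1.5,0,0,0],[0.75,0,0,0,0,0,0],[0.75,0,0,0,0,0,0]]' | python3 nudge.py
python3 - <<'E'
from h import *
print(togo((.697,.029,.006),down(np.radians(59))))
E
```

```text
time: 14.78
position: [0.6939, 0.0262, 0.0813]
tool_rot: [-0.836, -3.024, 0.001]
wrist_force: [0.9, 0.0, 0.8]
grip_width: 0.755
finger_force: 0.0
(array([-0.0015,  0.0041,  0.0753]), array([-0.002, -0.004,  0.002]))
```

Converted, 0.025 m is 1.25, 0.022 m is 1.1.

```bash
echo '[[0.75,0,0.05,1.25,0,0,0],[0.75,0,0,1.25,0,0,0],[0.75,0,0,1.1,0,0,0],[0.75,0,0,0,0,0,0],[0,0,0,0,0,0,0],[0,0,0,0,0,0,0],[0,0,0,0,0,0,0],[0,0,0,0,0,0,0]]' | python3 nudge.py
echo '[[0,0,0,0,0,0,0],[0,0,0,-1.5,0,0,0],[0,0,0,-2,0,0,0],[0,0,0,-2,0,0,0],[0,0,0,-2,0,0,0],[0,0,0,0,0,0,0]]' | python3 nudge.py
python3 - <<'E'
from h import *
th=np.radians(-30.5);X=np.array([np.cos(th),np.sin(th)]);Y=np.array([-X[1],X[0]])
c=np.array([.4015,-.2245])+.128*X
p=c-.03*X-.005*Y
print(p,togo((*p,.13),down(th+np.pi/2)))
p=c+.01*X-.07*Y
print(p,togo((*p,.13),down(th)))
E
```

```text
time: 15.45
position: [0.6983, 0.0266, 0.0148]
tool_rot: [0.834, 3.023, 0.001]
wrist_force: [-1.2, 0.3, 6.6]
grip_width: 0.423
finger_force: 61.3
time: 15.95
position: [0.7012, 0.0264, 0.1736]
tool_rot: [0.83, 3.011, 0.004]
wrist_force: [1.3, -0.2, 2.0]
grip_width: 0.431
finger_force: 60.5
[ 0.48340197 -0.27854691] (array([ 0.0314, -0.3738,  0.0402]), array([ 0.008,  0.017, -0.006]))
[ 0.48487714 -0.35485434] (array([-0.009 , -0.4386,  0.0404]), array([0.02 , 0.008, 1.565]))
```

```bash
echo '[[0,0.155,-1.87,0,0,0,0],[0,0.155,-1.87,0,0,0,0],[0,0.155,-1.87,0,0,0,0],[0,0.155,-1.87,0,0,0,0],[0,0.155,-1.87,0,0,0,0],[0,0.155,-1.87,0,0,0,0],[0,0.155,-1.87,0,0,0,0],[0,0.155,-1.87,0,0,0,0]]' | python3 nudge.py
echo '[[0,0.155,-1.87,0,0,0,0],[0,0.155,-1.87,0,0,0,0],[0,0,0,1.5,0,0,0],[0,0,0,1.5,0,0,0],[0,0,0,0,0,0,0]]' | python3 nudge.py
python3 - <<'E'
from h import *
print(togo((.4834,-.2785,.05),down(np.radians(59.5))))
crop("scene","s4",60,130,240,3)
E
```

```text
time: 16.62
position: [0.5204, -0.2187, 0.1625]
tool_rot: [0.835, 3.026, -0.001]
wrist_force: [0.1, -0.1, 0.3]
grip_width: 0.421
finger_force: 60.5
time: 17.03
position: [0.4745, -0.2772, 0.0974]
tool_rot: [-0.837, -3.021, -0.005]
wrist_force: [-0.8, 1.9, -1.5]
grip_width: 0.43
finger_force: 60.5
(array([-0.0087,  0.0034,  0.0474]), array([ 0.001, -0.007, -0.008]))
```

View pics/s4.png

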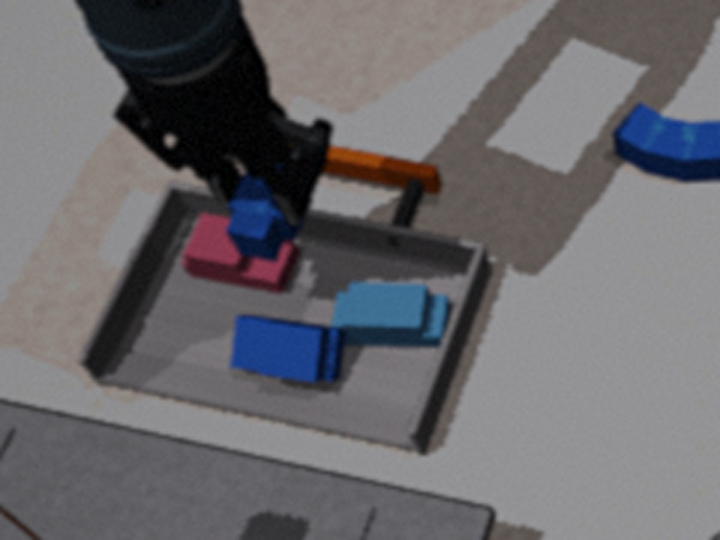

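Converted, -0.04 m is -2, -0.03 m is -1.5.

```bash
echo '[[0,-0.25,0.3,1.25,0,0,0],[0,0,0,1,0,0,0],[0,0,0,0,0,0,0],[0.65,0,0,0,0,0,0],[0.65,0,0,0,0,0,0],[0.65,0,0,0,0,0,0],[0.65,0,0,-1.5,0,0,0],[0.65,0,0,-2,0,0,0]]' | python3 nudge.py
echo '[[1,0,0,-2,0,0,0],[1,0,0,-1.5,0,0,0],[1,0,0,0,0,0,0]]' | python3 nudge.py
python3 - <<'E'
from seg import *
blobs(ctrl.get_image("top"),(95,120,60),(125,255,255),.022)
blobs(ctrl.get_image("scene"),(95,120,60),(125,255,255),.022,"scene",(230,150,350,290))
print(togo((.449,.007,.19),down(np.radians(-32.5))))
E
```

```text
time: 17.75
position: [0.4832, -0.2743, 0.1251]
tool_rot: [-0.834, -3.023, -0.004]
wrist_force: [0.9, -1.2, -0.2]
grip_width: 0.652
finger_force: 0.0
time: 18.0
position: [0.4883, -0.2785, 0.2054]
tool_rot: [0.831, 3.015, -0.011]
wrist_force: [0.2, -0.1, 0.5]
grip_width: 0.997
finger_force: 0.0
px [303.6 315. ] xy 0.4501 0.0063 size 84 41 long axis deg 58.0
px [283.9 175.4] xy 0.448 0.0089 size 84 42 long axis deg 56.4
(array([0.177 , 0.2246, 0.0079]), array([0.004, 0.005, 1.6  ]))
```

```bash
echo '[[1,1.105,1.405,0,0,0,0],[1,1.105,1.405,0,0,0,0],[1,1.105,1.405,0,0,0,0],[1,1.105,1.405,0,0,0,0],[1,1.105,1.405,0,0,0,0],[1,1.105,1.405,0,0,0,0],[1,1.105,1.405,0,0,0,0],[1,1.105,1.405,0,0,0,0]]' | python3 nudge.py
echo '[[1,0,0,0,0,0,2.46],[1,0,0,0,0,0,2.46],[1,0,0,0,0,0,2.46],[1,0,0,0,0,0,2.46],[1,0,0,0,0,0,2.46],[1,0,0,0,0,0,2.46],[1,0,0,0,0,0,2.46],[1,0,0,0,0,0,2.46]]' | python3 nudge.py
echo '[[1,0,0,0,0,0,2.46],[1,0,0,0,0,0,2.46],[1,0,0,0,0,0,2.46],[1,0,0,0,0,0,2.46],[1,0,0,0,0,0,2.46],[1,0,0,2,0,0,0],[1,0,0,1.5,0,0,0],[1,0,0,0,0,0,0]]' | python3 nudge.py
python3 - <<'E'
from h import *
print(togo((.449,.007,.006),down(np.radians(-32.5))))
E
```

```text
time: 18.77
position: [0.4468, 0.0097, 0.1951]
tool_rot: [-0.835, -3.026, 0.0]
wrist_force: [0.8, -0.4, 0.5]
grip_width: 1.0
finger_force: 0.0
time: 19.43
position: [0.4473, 0.0082, 0.1949]
tool_rot: [-2.172, -2.266, 0.002]
wrist_force: [-0.4, 0.8, -0.4]
grip_width: 1.006
finger_force: 0.0
time: 20.1
position: [0.4432, 0.009, 0.1206]
tool_rot: [-2.747, -1.508, 0.014]
wrist_force: [-2.3, 0.3, -0.8]
grip_width: 0.996
finger_force: 0.0
(array([0.0019, 0.0073, 0.1145]), array([-0.012,  0.004,  0.001]))
```

Converted, 0.035 m is 1.75, 0.03 m is 1.5.

```bash
echo '[[1,0,0.1,1.75,0,0,0],[1,0,0,1.75,0,0,0],[1,0,0,1.5,0,0,0],[1,0,0,0.5,0,0,0],[1,0,0,0,0,0,0],[0,0,0,0,0,0,0],[0,0,0,0,0,0,0],[0,0,0,0,0,0,0]]' | python3 nudge.py
echo '[[0,0,0,0,0,0,0],[0,0,0,0,0,0,0],[0,0,0,0,0,0,0],[0,0,0,-1.5,0,0,0],[0,0,0,-2,0,0,0],[0,0,0,-2,0,0,0],[0,0,0,-1.5,0,0,0],[0,0,0,0,0,0,0]]' | python3 nudge.py
python3 - <<'E'
from h import *
crop("top","t5",300,190,240,3)
th=np.radians(-30.5);X=np.array([np.cos(th),np.sin(th)]);Y=np.array([-X[1],X[0]])
c=np.array([.4015,-.2245])+.128*X
for x,y in((.025,.07),(.015,-.07)):
  p=c+x*X+y*Y
  print(p,togo((*p,.14),down(th)))
E
```

```text
time: 20.77
position: [0.4513, 0.0065, 0.0176]
tool_rot: [2.752, 1.511, 0.003]
wrist_force: [0.5, 0.2, 0.1]
grip_width: 0.606
finger_force: 0.0
time: 21.43
position: [0.4541, 0.006, 0.163]
tool_rot: [2.746, 1.508, 0.015]
wrist_force: [1.9, 0.0, 0.4]
grip_width: 0.378
finger_force: 59.2
[ 0.56885695 -0.24183933] (array([-0.1471,  0.231 ,  0.0218]), array([ 0.009, -0.003, -0.034]))
[ 0.48918528 -0.35739203] (array([-0.2874,  0.2257,  0.0214]), array([ 0.009, -0.003, -0.034]))
```

View pics/t5.png

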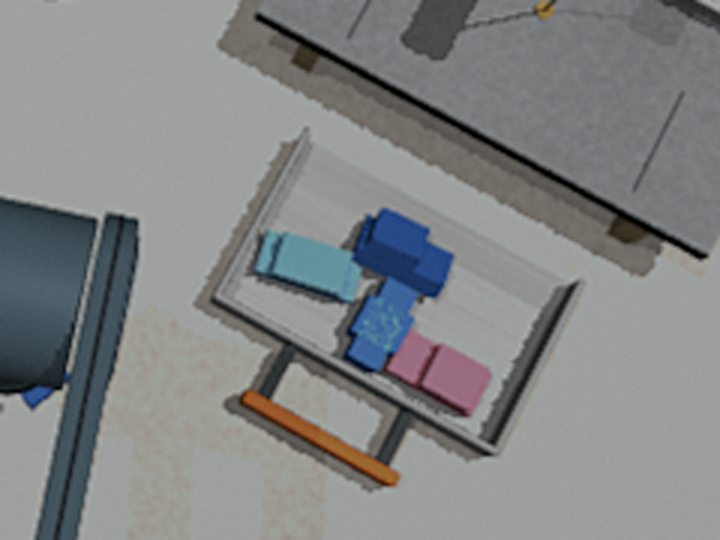

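Units first: shifts go in units of 20 mm and turns go in units of 0.05 rad. So -0.0287 m is -1.435, 0.0226 m is 1.13.

```bash
echo '[[0,-1.435,1.13,0,0,0,0],[0,-1.435,1.13,0,0,0,0],[0,-1.435,1.13,0,0,0,0],[0,-1.435,1.13,0,0,0,0],[0,-1.435,1.13,0,0,0,0],[0,-1.435,1.13,0,0,0,0],[0,-1.435,1.13,0,0,0,0],[0,-1.435,1.13,0,0,0,0]]' | python3 nudge.py
echo '[[0,-1.435,1.13,0,0,0,0],[0,-1.435,1.13,0,0,0,-0.68],[0,0,0,1.5,0,0,0],[0,0,0,1.5,0,0,0],[0,0,0,0,0,0,0]]' | python3 nudge.py
python3 - <<'E'
from h import *
print(togo((.4892,-.3574,.02),down(np.radians(-30.5))))
E
```

```text
time: 22.15
position: [0.4785, -0.2852, 0.1549]
tool_rot: [-2.752, -1.511, 0.001]
wrist_force: [0.6, -0.6, -0.0]
grip_width: 0.382
finger_force: 59.2
time: 22.57
position: [0.4828, -0.3538, 0.089]
tool_rot: [-2.718, -1.55, 0.005]
wrist_force: [-0.5, 0.9, -0.7]
grip_width: 0.378
finger_force: 59.2
(array([-0.0001,  0.0082,  0.0689]), array([-0.012, -0.004, -0.002]))
```

Converted, -0.03 m is -1.5, 0.03 m is 1.5.

```bash
echo '[[0,0,0.25,1.5,0,0,0],[0,0,0,1.25,0,0,0],[0,0,0,0.25,0,0,0],[0,0,0,0,0,0,0],[0.6,0,0,0,0,0,0],[0.6,0,0,0,0,0,0],[0.6,0,0,0,0,0,0],[0.6,0,0,-1.5,0,0,0]]' | python3 nudge.py
echo '[[0.6,0,0,-2,0,0,0],[0.5,0,0,-2,0,0,0],[0.5,0,-2,-1,0,0,0],[0.5,1.75,-2,0,0,0,0],[0.5,1.75,-2,0,0,0,0],[0.5,1.5,-1,0,0,0,0],[0.5,0,0,0,0,0,0]]' | python3 nudge.py
python3 - <<'E'
from seg import *
im=ctrl.get_image("top"); cv2.imwrite("pics/t6.png",im[:,:,::-1])
im2=ctrl.get_image("scene")
cv2.imwrite("pics/s6.png",cv2.resize(im2[130:310,60:300,::-1],None,fx=3,fy=3))
blobs(im,(5,130,80),(20,255,255),.036,roi=(360,240,480,360),amin=30)
blobs(im2,(5,130,80),(20,255,255),.030,"scene",(100,150,220,280),amin=30)
E
```

```text
time: 23.23
position: [0.4886, -0.3567, 0.0627]
tool_rot: [-2.721, -1.555, 0.003]
wrist_force: [-0.1, 0.2, -0.5]
grip_width: 0.6
finger_force: 0.0
time: 23.82
position: [0.4289, -0.2191, 0.1661]
tool_rot: [-2.724, -1.561, -0.002]
wrist_force: [-0.3, 1.3, -0.5]
grip_width: 0.5
finger_force: 0.0
px [423.8 345.4] xy 0.3781 -0.2613 size 39 12 long axis deg 62.4
px [176.1 181.9] xy 0.3989 -0.2246 size 127 13 long axis deg 59.3
```

View pics/s6.png

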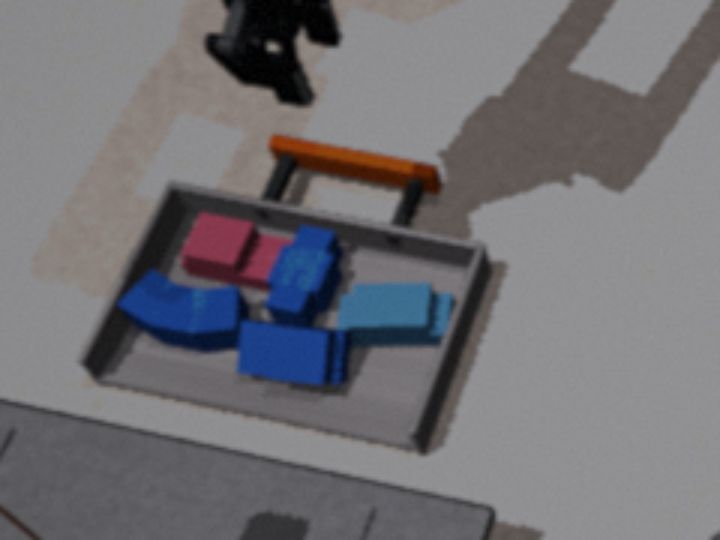

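```bash
python3 - <<'E'
from h import *
print(togo((.400,-.2245,.006),down(np.radians(-30.5))))
b=np.array([w("top",p,.1) for p in [(68,250),(164,234),(188,372),(83,393)]]);print(b.mean(0))
E
```

```text
(array([-0.0157, -0.0274,  0.1604]), array([0.003, 0.001, 0.002]))
[0.46025708 0.38516855 0.1       ]
```

View pics/t6.png

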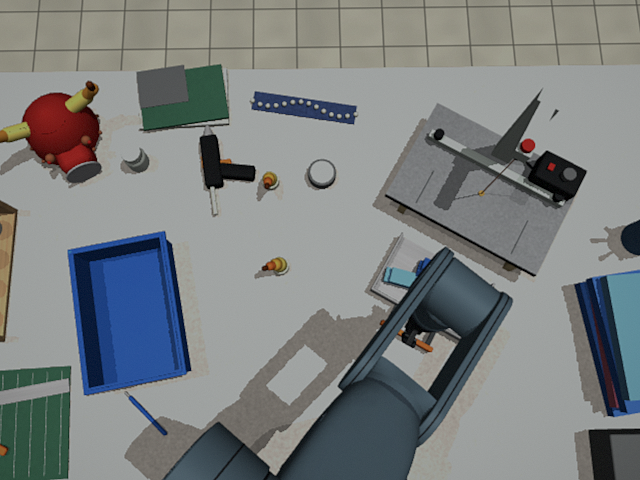

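Converted, 0.035 m is 1.75, 0.03 m is 1.5.

```bash
echo '[[0.5,-0.75,-1.35,1.5,0,0,0],[0.5,0,0,1.75,0,0,0],[0.5,0,0,1.75,0,0,0],[0.5,0,0,1.5,0,0,0],[0.5,0,0,1,0,0,0],[0.5,0,0,0.5,0,0,0],[0.5,0,0,0,0,0,0],[0.5,0,0,0,0,0,0]]' | python3 nudge.py
echo '[[0,0,0,0,0,0,0],[0,0,0,0,0,0,0],[0,0,0,0,0,0,0],[0,0,0,0,0,0,0],[0,0,0,0,0,0,0],[0,0,0,-0.25,0,0,0],[0,0,0,-0.5,0,0,0],[0,0,0,-0.5,0,0,0]]' | python3 nudge.py
echo '[[0,0,0,-0.5,0,0,0],[0,0,0,0,-0.8,0,0],[0,0,0,0,-0.8,0,0],[0,0,0,0,0,0,0],[0,0,0,0,0,0,0]]' | python3 nudge.py
python3 - <<'E'
from h import *
crop("scene","s7",60,130,240,3)
E
```

```text
time: 24.58
position: [0.4013, -0.2257, 0.0056]
tool_rot: [2.728, 1.557, -0.0]
wrist_force: [-0.0, -0.7, 0.8]
grip_width: 0.499
finger_force: 0.0
time: 25.25
position: [0.3998, -0.2232, 0.0305]
tool_rot: [-2.725, -1.557, 0.001]
wrist_force: [0.1, 0.5, -4.9]
grip_width: 0.129
finger_force: 58.6
time: 25.67
position: [0.3997, -0.2232, 0.0405]
tool_rot: [2.669, 1.525, 0.06]
wrist_force: [0.0, -0.0, -5.1]
grip_width: 0.126
finger_force: 58.9
```

View pics/s7.png

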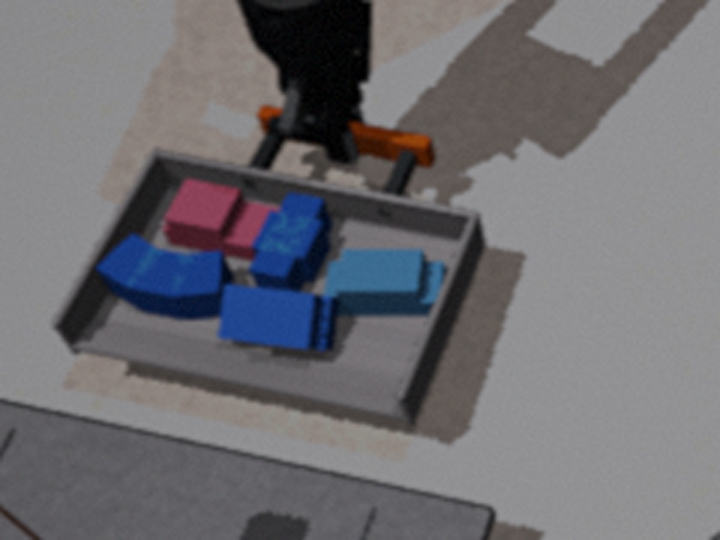

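Converted, -0.035 m is -1.75, -0.03 m is -1.5.

```bash
echo '[[0,0,0,-0.75,0,0,0],[0,0,0,-1.5,0,0,0],[0,0,0,-1.75,0,0,0],[0,0,0,-1.75,0,0,0],[0,0,0,-1.75,0,0,0],[0,0,0,-1.75,0,0,0],[0,0,0,-1.75,0,0,0],[0,0,0,-1.25,0,0,0]]' | python3 nudge.py
echo '[[0,0,0,-0.75,0,0,0],[0,0,0,-0.25,0,0,0],[0,0,0,0,0,0,0]]' | python3 nudge.py
python3 - <<'E'
from h import *
T=Ro.from_rotvec([0,0,0]); 
X=np.array([.4915,.223,.305]); print(togo(X,down(np.radians(101))*Ro.from_rotvec([-.08,0,0])))
o=ctrl.observe();print(o["joint_pos"],Ro.from_rotvec(o["tool_rot"]).inv().apply([0,0,1]))
E
```

```text
time: 26.38
position: [0.3842, -0.2147, 0.2883]
tool_rot: [2.665, 1.523, 0.061]
wrist_force: [0.7, -1.4, -4.4]
grip_width: 0.133
finger_force: 59.2
time: 26.63
position: [0.383, -0.214, 0.3059]
tool_rot: [2.665, 1.523, 0.061]
wrist_force: [0.9, 0.3, -4.1]
grip_width: 0.128
finger_force: 59.0
(array([ 0.4316, -0.128 , -0.0098]), array([ 0.   ,  0.185, -2.288]))
[-0.7811387  -0.04591305  1.70286572  0.01967347  1.40551228 -0.25107875] [-6.46110586e-04  8.14053703e-02 -9.96680866e-01]
```

Converted, 0.0288 m is 1.44, 0.0192 m is 0.96.

```bash
echo '[[0,0.48,-0.14,-0.01,0,0,0],[0,0.96,-0.285,-0.02,0,0,0],[0,1.44,-0.425,-0.035,0,0,0],[0,1.44,-0.425,-0.035,0,0,0],[0,1.44,-0.425,-0.035,0,0,0],[0,1.44,-0.425,-0.035,0,0,0],[0,1.44,-0.425,-0.035,0,0,0],[0,1.44,-0.425,-0.035,0,0,0]]' | python3 nudge.py
echo '[[0,1.44,-0.425,-0.035,0,0,0],[0,1.44,-0.425,-0.035,0,0,0],[0,1.44,-0.425,-0.035,0,0,0],[0,1.44,-0.425,-0.035,0,0,0],[0,1.44,-0.425,-0.035,0,0,0],[0,1.44,-0.425,-0.035,0,0,0],[0,1.44,-0.425,-0.035,0,0,0],[0,0.96,-0.285,-0.02,0,0,0]]' | python3 nudge.py
echo '[[0,0.48,-0.14,-0.01,0,0,0],[0,0,0,0,0,0.048,-0.6],[0,0,0,0,0,0.098,-1.2],[0,0,0,0,0,0.162,-2],[0,0,0,0,0,0.162,-2],[0,0,0,0,0,0.162,-2],[0,0,0,0,0,0.162,-2],[0,0,0,0,0,0.162,-2]]' | python3 nudge.py
echo '[[0,0,0,0,0,0.162,-2],[0,0,0,0,0,0.162,-2],[0,0,0,0,0,0.162,-2],[0,0,0,0,0,0.162,-2],[0,0,0,0,0,0.162,-2],[0,0,0,0,0,0.162,-2],[0,0,0,0,0,0.162,-2],[0,0,0,0,0,0.162,-2]]' | python3 nudge.py
echo '[[0,0,0,0,0,0.162,-2],[0,0,0,0,0,0.162,-2],[0,0,0,0,0,0.162,-2],[0,0,0,0,0,0.162,-2],[0,0,0,0,0,0.162,-2],[0,0,0,0,0,0.162,-2],[0,0,0,0,0,0.098,-1.2],[0,0,0,0,0,0.048,-0.6]]' | python3 nudge.py
echo '[[0,0,0,0,0,0,0],[0,0,0,0,0,0,0]]' | python3 nudge.py
python3 - <<'E'
from h import *
X=np.array([.4915,.223,.305]); print(togo(X,down(np.radians(101))*Ro.from_rotvec([-.08,0,0])))
o=ctrl.observe();print(o["joint_pos"])
cv2.imwrite("pics/t8.png",ctrl.get_image("top")[:,:,::-1])
E
```

```text
time: 27.3
position: [0.4325, -0.0071, 0.3027]
tool_rot: [2.67, 1.526, 0.057]
wrist_force: [0.7, -0.1, -4.5]
grip_width: 0.128
finger_force: 59.1
time: 27.97
position: [0.4881, 0.2173, 0.3022]
tool_rot: [2.668, 1.528, 0.056]
wrist_force: [0.5, -1.0, -4.2]
grip_width: 0.13
finger_force: 59.1
time: 28.63
position: [0.4905, 0.2233, 0.3029]
tool_rot: [2.113, 2.252, 0.085]
wrist_force: [0.4, -0.7, -4.8]
grip_width: 0.132
finger_force: 59.1
time: 29.3
position: [0.4906, 0.2231, 0.303]
tool_rot: [1.075, 2.924, 0.114]
wrist_force: [0.4, -0.0, -3.6]
grip_width: 0.129
finger_force: 59.1
time: 29.97
position: [0.491, 0.223, 0.303]
tool_rot: [-0.022, -3.136, -0.125]
wrist_force: [0.2, -0.6, -4.1]
grip_width: 0.129
finger_force: 59.1
time: 30.13
position: [0.4912, 0.2232, 0.3036]
tool_rot: [-0.028, -3.137, -0.126]
wrist_force: [-0.5, 0.2, -3.3]
grip_width: 0.13
finger_force: 59.1
(array([-0.0003, -0.0001, -0.0014]), array([ 0.   ,  0.014, -0.209]))
[ 0.16618412  0.18199967  1.4606031   0.07953614  1.48745829 -1.39276527]
```

View pics/t8.png

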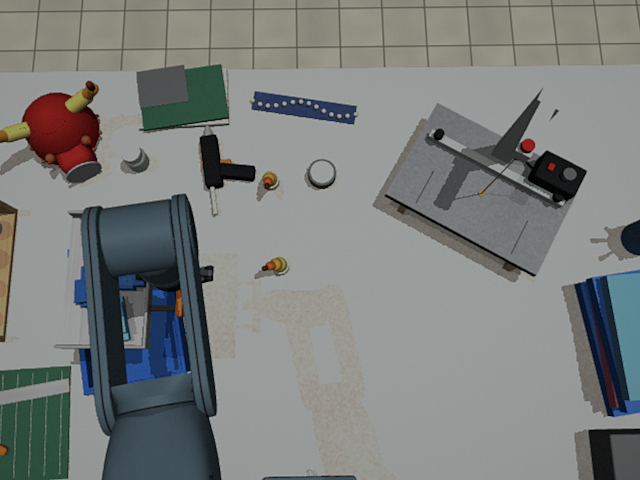

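Converted, -0.1 rad is -2.

```bash
echo '[[0,0,0,0,0,0.16,-2],[0,0,0,0,0,0.16,-2.18],[0,0,0,0,0.8,0,0],[0,0,0,0,1.6,0,0],[0,0,0,0,2,0,0],[0,0,0,0,2,0,0],[0,0,0,0,2,0,0],[0,0,0,0,0,0,0]]' | python3 nudge.py
python3 - <<'E'
from h import *
X=np.array([.4915,.223,.305]); print(togo(X,down(np.radians(101))*Ro.from_rotvec([.96,0,0])))
o=ctrl.observe();print(o["joint_pos"])
E
```

```text
time: 30.85
position: [0.4903, 0.2261, 0.303]
tool_rot: [-0.301, 3.051, -0.527]
wrist_force: [-1.0, 0.3, -5.5]
grip_width: 0.127
finger_force: 59.4
(array([-0.0005, -0.0037, -0.0008]), array([0.618, 0.001, 0.005]))
[ 0.4398718   0.28537667  1.37426511 -0.33076372  1.56984976 -1.31282945]
```

Converted, 0.12 rad is 2.4.

```bash
echo '[[0,0,0,0,2,0,0],[0,0,0,0,2.4,0,0],[0,0,0,0,2.4,0,0],[0,0,0,0,2.4,0,0],[0,0,0,0,2.4,0,0],[0,0,0,0,2,0,0],[0,0,0,0,0,0,0],[0,0,0,0,0,0,0]]' | python3 nudge.py
echo '[[0,0,0,0,0,0,0],[0,0,0,0,0,0,0],[0,0,0,0,0,0,0],[0,0,0,0,0,0,0]]' | python3 nudge.py
python3 - <<'E'
from h import *
X=np.array([.4915,.223,.305]); print(togo(X,down(np.radians(101))*Ro.from_rotvec([.96,0,0])))
o=ctrl.observe();print(o["joint_pos"])
a=ctrl.get_image("scene");b=ctrl.get_image("top")
cv2.imwrite("pics/p9.png",np.hstack([cv2.resize(a[20:260,330:570,::-1],(400,400)),cv2.resize(b[180:420,40:280,::-1],(400,400))]))
E
```

```text
time: 31.52
position: [0.4915, 0.224, 0.3026]
tool_rot: [-0.261, 2.656, -1.478]
wrist_force: [0.2, -0.1, -3.5]
grip_width: 0.129
finger_force: 60.0
time: 31.85
position: [0.492, 0.2229, 0.3064]
tool_rot: [-0.253, 2.652, -1.476]
wrist_force: [0.2, -0.5, -3.4]
grip_width: 0.131
finger_force: 59.9
(array([0.0005, 0.0013, 0.0005]), array([-0.056,  0.001, -0.003]))
[ 0.70891629  0.54830889  1.32615496 -0.86678995  1.81545238 -1.02354787]
```

View pics/p9.png

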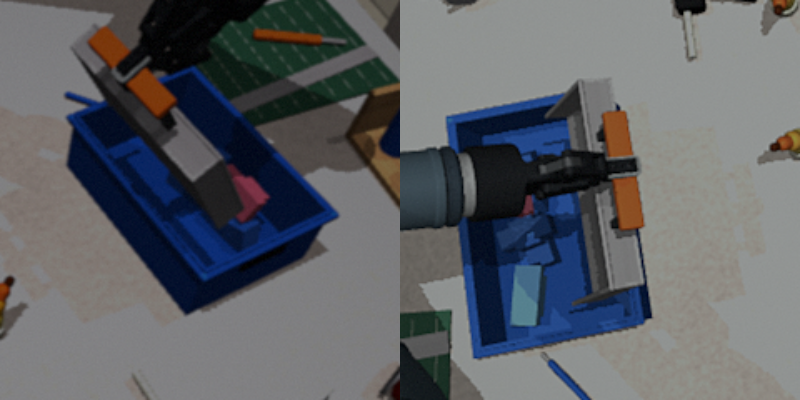

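```bash
echo '[[0,0,0,0,-2.2,0,0],[0,0,0,0,-2.4,0,0],[0,0,0,0,-2.4,0,0],[0,0,0,0,-2.4,0,0],[0,0,0,0,-2.4,0,0],[0,0,0,0,-2.4,0,0],[0,0,0,0,-2.4,0,0],[0,0,0,0,-2.4,0,0]]' | python3 nudge.py
echo '[[0,0,0,0,-1.32,0,0],[0,0,0,0,0,0,2.4],[0,0,0,0,0,0,2.4],[0,0,0,0,0,0,2.4],[0,0,0,0,0,0,2.4],[0,0,0,0,0,0,2.4],[0,0,0,0,0,0,2.4],[0,0,0,0,0,0,2.4]]' | python3 nudge.py
echo '[[0,0,0,0,0,0,2.4],[0,0,0,0,0,0,2.4],[0,0,0,0,0,0,2.4],[0,0,0,0,0,0,2.4],[0,0,0,0,0,0,2.4],[0,0,0,0,0,0,2.4],[0,0,0,0,0,0,2.4],[0,0,0,0,0,0,2.4]]' | python3 nudge.py
echo '[[0,0,0,0,0,0,2.4],[0,0,0,0,0,0,2.4],[0,0,0,0,0,0,2.4],[0,0,0,0,0,0,2.4],[0,0,0,0,0,0,0],[0,0,0,0,0,0,0]]' | python3 nudge.py
python3 - <<'E'
from h import *
print(togo((.40,-.2245,.2),down(np.radians(-30.5))))
a=ctrl.get_image("scene");b=ctrl.get_image("top")
cv2.imwrite("pics/p10.png",np.hstack([cv2.resize(a[20:260,330:570,::-1],(400,400)),cv2.resize(b[180:420,40:280,::-1],(400,400))]))
E
```

```text
time: 32.62
position: [0.4918, 0.2233, 0.3069]
tool_rot: [-0.302, 3.115, -0.1]
wrist_force: [0.3, -0.8, -5.0]
grip_width: 0.128
finger_force: 59.7
time: 33.28
position: [0.4911, 0.2226, 0.3051]
tool_rot: [1.007, 2.974, -0.006]
wrist_force: [0.1, 0.6, -3.3]
grip_width: 0.13
finger_force: 59.8
time: 33.95
position: [0.491, 0.2228, 0.305]
tool_rot: [2.266, 2.172, -0.005]
wrist_force: [-0.2, -0.3, -3.6]
grip_width: 0.129
finger_force: 59.8
time: 34.45
position: [0.4913, 0.2231, 0.3051]
tool_rot: [2.709, 1.584, -0.002]
wrist_force: [0.8, -0.3, -3.6]
grip_width: 0.13
finger_force: 59.8
(array([-0.4346,  0.1398,  0.1064]), array([0.002, 0.003, 0.02 ]))
```

View pics/p10.png

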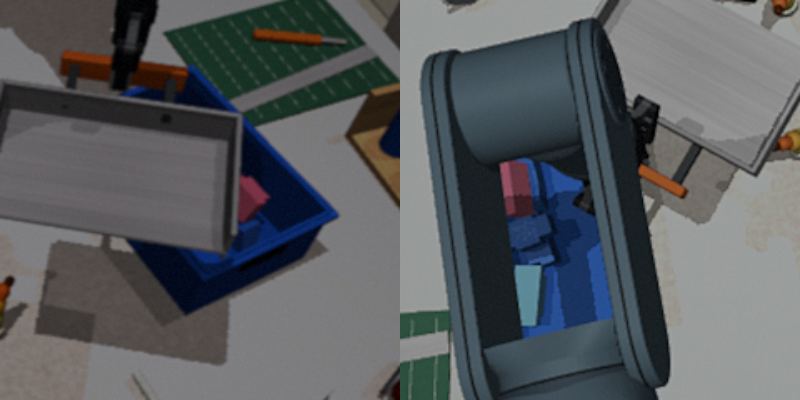

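Converted, -0.0362 m is -1.81, 0.0117 m is 0.585.

```bash
echo '[[0,-1.81,0.58,0,0,0,0],[0,-1.81,0.585,0,0,0,0],[0,-1.81,0.58,0,0,0,0],[0,-1.81,0.585,0,0,0,0],[0,-1.81,0.58,0,0,0,0],[0,-1.81,0.585,0,0,0,0],[0,-1.81,0.58,0,0,0,0],[0,-1.81,0.585,0,0,0,0]]' | python3 nudge.py
echo '[[0,-1.81,0.58,0,0,0,0],[0,-1.81,0.585,0,0,0,0],[0,-1.81,0.58,0,0,0,0],[0,-1.81,0.585,0,0,0,0.4],[0,0,0,1.75,0,0,0],[0,0,0,1.75,0,0,0],[0,0,0,1.75,0,0,0],[0,0,0,1.75,0,0,0]]' | python3 nudge.py
echo '[[0,0,0,1.75,0,0,0],[0,0,0,1.75,0,0,0],[0,0,0,1.5,0,0,0],[0,0,0,1,0,0,0],[0,0,0,0.5,0,0,0],[0,0,0,0,0,0,0],[0,0,0,0,0,0,0]]' | python3 nudge.py
python3 - <<'E'
from h import *
print(togo((.40,-.2245,.006),down(np.radians(-30.5))))
im=ctrl.get_image("top")[90:330,320:640]
cv2.imwrite("pics/t11.png",cv2.resize(im[:,:,::-1],None,fx=2.5,fy=2.5,interpolation=cv2.INTER_CUBIC))
E
```

```text
time: 35.22
position: [0.4289, -0.0759, 0.306]
tool_rot: [2.71, 1.583, -0.001]
wrist_force: [0.8, 0.2, -3.7]
grip_width: 0.128
finger_force: 59.8
time: 35.88
position: [0.3985, -0.2242, 0.1649]
tool_rot: [2.726, 1.554, -0.001]
wrist_force: [0.8, -0.5, -3.8]
grip_width: 0.128
finger_force: 59.8
time: 36.47
position: [0.399, -0.224, 0.0359]
tool_rot: [2.728, 1.555, -0.002]
wrist_force: [0.2, -0.9, -4.0]
grip_width: 0.127
finger_force: 59.8
(array([0.0001, 0.001 , 0.0299]), array([ 0.001,  0.002, -0.002]))
```

View pics/t11.png

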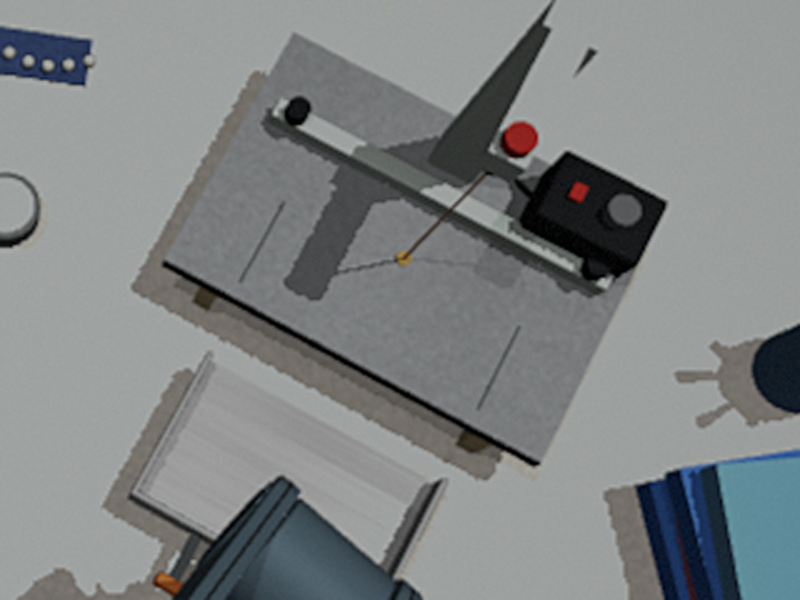

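```bash
python3 - <<'E'
from h import *
q=lambda x,y,z:w("top",(320+(x+.5)/2.5-.5,90+(y+.5)/2.5-.5),z)[:2]
FL=q(164,263,.075);FR=q(537,462,.075);BL=q(294,34,.075)
v=FL-FR;print(FL,FR,np.linalg.norm(v),np.degrees(np.arctan2(v[1],v[0]))-90, np.linalg.norm(BL-FL),np.degrees(np.arctan2(*(BL-FL)[::-1])))
m=(FL+FR)/2
for yaw in(-29.5,-30.5):
  t=np.radians(yaw);X=np.array([np.cos(t),np.sin(t)]);Y=np.array([-X[1],X[0]])
  for h in((.547,-.311),):
    d=np.array(h)+.128*X-m;print(yaw,"orig pan in cutter",d@X,d@Y)
  print("home handle",m-.078*X)
# slots marks / cutter side slits
for a,b in(((285,203),(241,281)),((519,327),(478,408))):
  v=q(*a,.075)-q(*b,.075);print("slit yaw",np.degrees(np.arctan2(v[1],v[0])))
E
```

```text
[ 0.71668866 -0.1851784 ] [ 0.52754657 -0.50897242] 0.37498973482440334 -30.291047509416458 0.2610648189523335 -30.700225870640292
-29.5 orig pan in cutter 0.04485657660760655 -0.005591243703957003
home handle [ 0.55422987 -0.30866637]
-30.5 orig pan in cutter 0.04496682041131471 -0.0070414449480903215
home handle [ 0.55491054 -0.30748742]
slit yaw -31.1218194395182
slit yaw -30.693450130516098
```

Converted, 0.006 m is 0.3, 0.005 m is 0.25.

```bash
echo '[[0,0.25,0,0.5,0,0,0],[0,0,0,0.5,0,0,0],[0,0,0,0.3,0,0,0],[0,0,0,0,0,0,0],[0,0,0,0,0,0,0]]' | python3 nudge.py
echo '[[0,0,0,0.1,0,0,0],[0,0,0,0,0,0,0],[0,0,0,0,0,0,0]]' | python3 nudge.py
```

```text
time: 36.93
position: [0.4021, -0.2201, 0.0107]
tool_rot: [2.727, 1.553, -0.001]
wrist_force: [-0.9, -0.1, -4.0]
grip_width: 0.129
finger_force: 59.7
time: 37.18
position: [0.402, -0.22, 0.0084]
tool_rot: [2.727, 1.552, -0.001]
wrist_force: [0.5, 0.3, -4.0]
grip_width: 0.127
finger_force: 59.9
```

Converted, 0.002 m is 0.1.

```bash
echo '[[0,0,0,0.1,0,0,0],[0,0,0,0,0,0,0],[0,0,0,0,0,0,0]]' | python3 nudge.py
echo '[[0,0,1,0,0,0,0],[0,0,1,0,0,0,0],[0,0,1,0,0,0,0],[0,0,1,0,0,0,0],[0,0,1,0,0,0,0],[0,0,1,0,0,0,0],[0,0,1,0,0,0,0],[0,0,0,0,0,0,0]]' | python3 nudge.py
echo '[[0,0,0.5,0,0,0,0],[0,0,0.25,0,0,0,0],[0,0,0,0,0,0,0]]' | python3 nudge.py
```

```text
time: 37.43
position: [0.4021, -0.2202, 0.0067]
tool_rot: [2.727, 1.552, -0.0]
wrist_force: [-1.6, 0.7, 4.8]
grip_width: 0.131
finger_force: 61.0
time: 38.1
position: [0.5259, -0.2942, 0.0072]
tool_rot: [2.723, 1.549, 0.003]
wrist_force: [1.4, -0.5, -3.9]
grip_width: 0.135
finger_force: 59.9
time: 38.35
position: [0.5357, -0.2995, 0.0068]
tool_rot: [2.727, 1.552, 0.0]
wrist_force: [0.5, 0.1, 1.4]
grip_width: 0.13
finger_force: 60.7
```

Converted, 0.004 m is 0.2, 0.005 m is 0.25.

```bash
echo '[[0,0,0.25,0,0,0,0],[0,0,0.2,0,0,0,0],[0,0,0,0,0,0,0],[0,0,0,0,0,0,0]]' | python3 nudge.py
echo '[[0,0,0.15,0,0,0,0],[0,0,0,0,0,0,0],[0,0,0,0,0,0,0]]' | python3 nudge.py
echo '[[0,0,0.15,0,0,0,0],[0,0,0,0,0,0,0],[0,0,0,0,0,0,0]]' | python3 nudge.py
```

```text
time: 38.68
position: [0.5426, -0.3034, 0.0068]
tool_rot: [2.728, 1.552, -0.001]
wrist_force: [-1.0, 1.1, 4.7]
grip_width: 0.131
finger_force: 61.2
time: 38.93
position: [0.5448, -0.3047, 0.0068]
tool_rot: [2.728, 1.553, -0.001]
wrist_force: [-2.9, 1.8, 6.6]
grip_width: 0.128
finger_force: 61.4
time: 39.18
position: [0.5473, -0.3062, 0.0068]
tool_rot: [2.728, 1.553, -0.001]
wrist_force: [-1.9, 1.1, 6.7]
grip_width: 0.13
finger_force: 61.4
```

Converted, 0.002 m is 0.1.

```bash
echo '[[0,0,0.1,0,0,0,0],[0,0,0,0,0,0,0],[0,0,0,0,0,0,0]]' | python3 nudge.py
echo '[[0,0,0.1,0,0,0,0],[0,0,0,0,0,0,0],[0,0,0,0,0,0,0]]' | python3 nudge.py
echo '[[0,0,0.1,0,0,0,0],[0,0,0,0,0,0,0],[0,0,0,0,0,0,0]]' | python3 nudge.py
```

```text
time: 39.43
position: [0.5489, -0.3071, 0.0068]
tool_rot: [2.729, 1.553, -0.002]
wrist_force: [-3.7, 2.7, 7.3]
grip_width: 0.131
finger_force: 61.5
time: 39.68
position: [0.5506, -0.3081, 0.0069]
tool_rot: [2.729, 1.553, -0.002]
wrist_force: [-3.3, 1.9, 7.8]
grip_width: 0.129
finger_force: 61.5
time: 39.93
position: [0.5523, -0.3091, 0.0068]
tool_rot: [2.729, 1.553, -0.001]
wrist_force: [-4.2, 2.8, 7.0]
grip_width: 0.131
finger_force: 61.5
```

Converted, 0.002 m is 0.1.

```bash
echo '[[0,0,0.1,0,0,0,0],[0,0,0,0,0,0,0],[0,0,0,0,0,0,0]]' | python3 nudge.py
echo '[[0,0,0.1,0,0,0,0],[0,0,0,0,0,0,0],[0,0,0,0,0,0,0]]' | python3 nudge.py
python3 - <<'E'
from seg import *
blobs(ctrl.get_image("top"),(5,130,80),(20,255,255),.036,roi=(400,240,480,300),amin=20)
blobs(ctrl.get_image("scene"),(5,130,80),(20,255,255),.030,"scene",(100,225,200,280),amin=20)
E
```

```text
time: 40.18
position: [0.5535, -0.3098, 0.0068]
tool_rot: [2.729, 1.554, -0.003]
wrist_force: [-5.2, 3.5, 8.9]
grip_width: 0.132
finger_force: 61.7
time: 40.43
position: [0.5535, -0.3098, 0.0068]
tool_rot: [-2.728, -1.553, 0.006]
wrist_force: [-10.7, 5.2, 13.8]
grip_width: 0.128
finger_force: 62.4
px [418.8 255.1] xy 0.5828 -0.2613 size 17 12 long axis deg 61.6
px [165.6 255.1] xy 0.5708 -0.2809 size 63 12 long axis deg 59.5
```

```bash
echo '[[0,0,-0.1,0,0,0,0],[0,0,0,0,0,0,0],[0.4,0,0,0,0,0,0],[0.4,0,0,0,0,0,0],[0.4,0,0,0,0,0,0],[0.4,0,0,-1,0,0,0],[0.4,0,0,-1.5,0,0,0],[0.4,0,0,-2,0,0,0]]' | python3 nudge.py
echo '[[0.4,0,-1.75,-1,0,0,0],[0.4,0,-2,0,0,0,0],[0.4,0,-2,0,0,0,0],[0.4,1.5,-1,0,0,0,0],[0.4,2,0,0,0,0,0],[0.4,2,0,0,0,0,0],[0.4,2,0,0,0,0,0],[0.4,0,0,0,0,0,0]]' | python3 nudge.py
python3 - <<'E'
from seg import *
b=ctrl.get_image("top");a=ctrl.get_image("scene")
blobs(b,(5,130,80),(20,255,255),.036,roi=(400,230,480,310),amin=20)
blobs(a,(5,130,80),(20,255,255),.030,"scene",(100,225,200,280),amin=20)
cv2.imwrite("pics/p12.png",np.vstack([np.hstack([cv2.resize(i[:,:,::-1],(400,300)) for i in(a,b)]),np.hstack([cv2.resize(a[30:210,350:590,::-1],(400,300)),cv2.resize(b[140:320,380:620,::-1],(400,300))])]))
E
```

```text
time: 41.2
position: [0.5528, -0.3091, 0.0938]
tool_rot: [-2.727, -1.552, 0.005]
wrist_force: [-0.5, 0.3, -0.3]
grip_width: 0.399
finger_force: 0.0
time: 41.87
position: [0.5178, -0.1069, 0.1161]
tool_rot: [2.725, 1.559, 0.004]
wrist_force: [-0.3, -0.6, 0.2]
grip_width: 0.402
finger_force: 0.0
px [440.  267.2] xy 0.5545 -0.3085 size 127 13 long axis deg 59.4
px [148.6 251.8] xy 0.5541 -0.3097 size 129 12 long axis deg 59.2
```

View pics/p12.png

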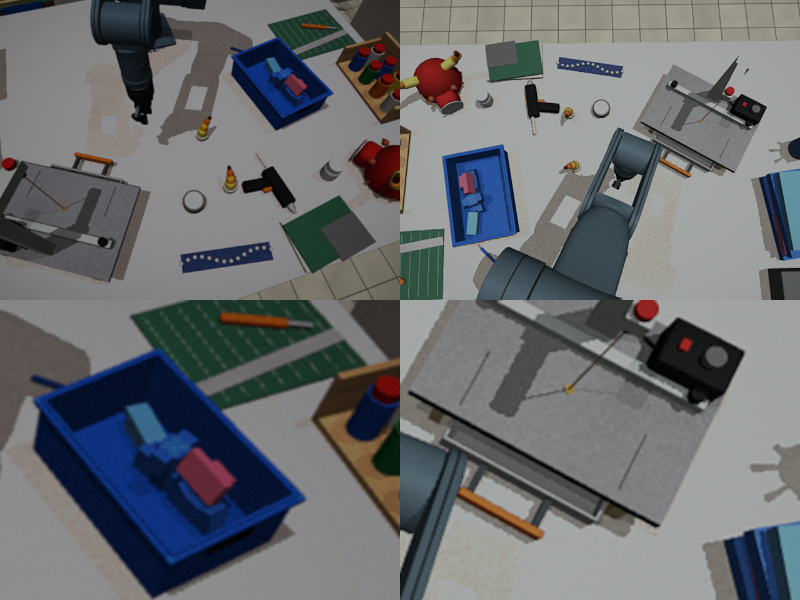

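```bash
echo '[[0.4,0,0,0,0,0,0],[0.4,0,0,0,0,0,0],[0.4,0,0,0,0,0,0]]' | python3 nudge.py; python3 -c "
from station import ctrl
print(ctrl.job_done())"
```

```text
time: 42.22
position: [0.5147, -0.1138, 0.1157]
tool_rot: [2.73, 1.55, -0.001]
wrist_force: [0.7, -0.3, 0.0]
grip_width: 0.402
finger_force: 0.0
the job is handed in; nothing more can be done
None
```

I handed the job in at 42 s; no verdict was printed. In the last pictures all five offcuts present are in the bin, the empty pan is against the stop rail and square, and the horns and glue pot are standing.

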